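# Raise the pour-over arm to its mark and lock the cam lever

## Task

The ring arm of the pour-over stand is too low for the dripper to clear the mug. Take the cam lever by its upright grip, swing it open until it stands square to the arm, then raise the sleeve with it until the sleeve's lower rim is level with the second groove (the middle one of three) on the steel post, and hold it there while you swing the lever fully closed again. Do not let the raised arm drop, leave the mugs and the dripper where they stand, and finish still holding the closed lever firmly by its grip, with the arm at its mark, so that it stays steady while I set the dripper in.

Things in the scene. Friction and masses are not known exactly. Their poses are not given: they have to be found in the camera images.
- pour_stand: Pour-over coffee stand, fixed: wooden base plate 235 x 140 x 18 mm with an upright steel post, 24 mm in diameter, top at z = 0.166. Origin on the post's axis at the base's underside; x points from the post to the drip tray and ring over it, z up. The ring points away from the robot, turned by up to 0.35 rad either way.
- dripper_arm (a joint): Height of sleeve, ring arm and lever: 0 at the bottom stop (lower rim at z = 0.060), up to 0.075 m; 0.045 when the rim is level with the second groove. They weigh about 0.5 kg and drop when the lever is open and nobody holds them; with the lever shut the sleeve is clamped to the post and does not rise under moderate force.
- cam_lever (a joint): Angle of the lever about its upright pin: 0 fully closed, at its stop, pointing along -x of the stand (opposite to the ring); grows anticlockwise seen from above as it opens; pi/2 is square to the arm, pointing along -y of the stand; open stop at 1.75. Below about 0.7 rad the cam bites and needs a few newtons at the grip; else the lever swings easily.
- lever_grip (a point): Place to grasp the lever: on the axis of its upright round black grip (18 mm diameter, 48 mm tall), 16 mm below the grip's top. The lever's steel arm, 11 mm thick, begins 30 mm below this point and runs down to the pin. 90 mm from the pin horizontally; z = 0.154 + the value of joint dripper_arm.
- lever_pin (a point): Upright hinge pin of the lever at the collar, 22 mm from the post's axis along -y of the stand; z = 0.078 + the value of joint dripper_arm.
- second_groove (a point): Centre of the second of three black grooves round the post, on the post's axis, z = 0.105 (the others at 0.085 and 0.125). The grooves come out one after the other below the sleeve's rim as it rises.
- sleeve_rim (a point): Centre of the lower rim of the dark sleeve (31 mm diameter, 112 mm long, capped) that slides up and down over the post. Near its top it carries the ring arm (ring 115 mm outside, centre 110 mm from the post's axis); at its lower end a black clamp collar, 38 mm in diameter, with the cam lever. The sleeve's top lies 18 mm above point lever_grip.
- mug_under: Grey-blue mug, 94 mm tall, standing on the stand's drip tray under the ring; origin at its underside. To be left alone.
- dripper: White ceramic dripper cone with a side handle, 81 mm tall, 110 mm across the rim, standing on the table at the left of the stand; origin at its underside. To be left alone.
- mug_spare: Two-tone teal and blue mug, 99 mm tall, standing on the table at the right of the stand; origin at its underside. To be left alone.

How it is judged:
By the outcome, as a careful person would: the job done as asked, in the order asked, and still so for the second after the job is handed in, while the arm keeps its last pose, push and grip.
It also fails if it takes over 54 s, if anything falls off the work surface, if the arm or the gripper's body presses on something with over 40 N, if the wrist force passes 120 N, or if a joint passes its speed limit or range.

## Robot

A 6-joint arm with a two-finger parallel gripper is mounted at the origin on the work surface; the furniture and walls round the work are solid. World frame = base frame: x ahead of the robot, y to its left, z up, the work surface at z = 0. Lengths are in m, angles in rad, forces in N, time in s.
With the tool pointing down it reaches from about 0.35 to 0.8 m from the base axis. Payload 7.3 kg.
Tool frame: the origin (TCP) lies at the very end of the fingers, on their centre line; the grasp point (between the pads) lies 19 mm behind it (env.hold_point_z is the z of the grasp point in the tool frame, in m); z points along the fingers, y is the line along which they close (so a half turn about z gives the same grasp; the last joint's range is limited). The gripper opens to 85 mm and grips with 20 to 120 N. Pads are 22 mm wide; open, the fingers measure 114 mm over their backs; the gripper's body (76 mm by 85 mm) begins 54 mm behind the grasp point. The pads swing forward as they close: fully open they stand 13 mm farther back than shut.
Start: joints at [1.008, 0.342, 1.524, -0, 1.275, -0.146], TCP at [0.213, 0.48, 0.231] pointing down, gripper open.
Joint ranges: [-2.53, 2.53], [-0.77, 2.02], [0.04, 2.7], [-1, 4.14], [0.28, 2.66], [-3.11, 3.11]. Speed limits (rad/s): [2.57, 2.57, 3.14, 3.14, 3.14, 3.14].

## Interface

Orientations are given as a unit quaternion [x, y, z, w].
In Python, from cell import env, cams, sign_off gives the robot as it stands. The module is installed in compiled form; this text tells all that it offers.
- The arm moves only by the shell command python3 -m handwheel 'ROWS'. ROWS is JSON, a list of rows, each an object with "linear": the shift along the world's x, y, z in cm, a list of three; "delta_rot": the turn, a rotation vector about the world's x, y, z in units of 6 degrees (1.0 is 6 degrees), a list of three; "jaw": the closure, from 0 (fully open) to 1 (shut). A call has 1 to 20 rows; each row shifts and turns the commanded pose from where the row before left it; what a row does not reach is not made up. A row lasts 1/10 s, in which the tool goes at most 50 mm and 8.59 degrees, less where a joint would pass 70% of its speed; a pose out of reach is approached as far as the arm can. A call with a gripper value outside its range is refused whole. The fingers move at their own pace and stop on an object; the grip force is fixed at half the most. Time passes only in rows, so rows that do not move let the fingers close. It gives the time, the measured TCP pose, the force, the opening and the grip force at its end, in the units of the state.
- env.observe(): the state, without advancing time (a new reading comes with each control period).
- cams.grab_frame(name): name is "scene" or "top" or "wrist"; returns a dict with "color" (400x640x3 uint8, red, green, blue), "K" (3x3 intrinsics, pixels), "position" and "orientation" of the camera in the world; the wrist camera has in their place "tool_from_camera" (4x4, takes a point from camera to tool coordinates, whose origin is the TCP and whose axes are the flange's). Camera axes: x right, y down, z forward; pixel columns grow to the right and rows downward; lengths in m; the calibration is good to about 2 mm. The wrist camera is an equidistant fisheye: a pixel r from the principal point sees the ray r / f radians off the axis. A picture is of the moment at which its call begins: read the wrist's pose just before it. There is no depth.
- sign_off(): hands the job in; it is judged then, once.
The state is a dict: "time": time; "joint_positions": joint angles; "joint_vel": joint speeds; "joint_efforts": joint torques, N m; "tcp_pos": TCP position; "eef_rot": TCP orientation; "ft_force": force on the tool from outside, world axes, zero at the start; "moment": the same for the moment, N m; "finger_gap": finger opening in m; "gripper_force": force on a finger pad.
Only numpy, scipy, OpenCV 4.12 (cv2) and the standard library are available. Lean on these libraries where they do the work, as an engineer would, in place of code of your own. Each camera call takes 0.05 s, during which the arm holds its last target. There are 200 camera calls.

## Working session

There is one attempt and no reset: what is moved stays moved. The work goes in short steps, Python scripts to look and compute and a shell command to move; the robot and the scene stay as the last step left them, time stands still between calls to the robot, and variables do not carry over. Pictures are saved under pics/ and viewed, at most 10 in all, crops included, and the job is handed in when it is done.

```bash
mkdir -p pics
python3 - <<'E'
from cell import env,cams
import cv2,numpy as np,pickle
o=env.observe();print(o['time'],o['tcp_pos'],o['eef_rot'],o['finger_gap'],env.hold_point_z)
d={}
for n in('scene','top','wrist'):
    f=cams.grab_frame(n);d[n]=f;cv2.imwrite(f'pics/{n}0.png',f['color'][:,:,::-1])
    print(n,f['K'].tolist(),f.get('position'),f.get('orientation'),f.get('tool_from_camera'))
pickle.dump(d,open('d0.pkl','wb'))
E
```

```text
0.0 [0.21229622 0.47972613 0.2306257 ] [ 2.06873586e-01  9.78367385e-01 -7.16508301e-04 -2.57996621e-04] 0.08568716325909714 -0.0187
scene [[445.1399784592411, 0.0, 322.76615036715117], [0.0, 445.1399784592411, 198.3086732690566], [0.0, 0.0, 1.0]] [ 0.3739852  -0.53747437  0.75580702] [ 0.90945918 -0.21751314  0.086187   -0.34372058] None
top [[381.56384884482344, 0.0, 321.9603207127795], [0.0, 381.56384884482344, 205.2436628519746], [0.0, 0.0, 1.0]] [ 0.54661303 -0.04675976  0.9751784 ] [ 0.70757778 -0.70521811  0.02422099 -0.03760904] None
wrist [[309.70691628693146, 0.0, 322.6288997784564], [0.0, 309.70691628693146, 207.1291273997269], [0.0, 0.0, 1.0]] None None [[ 3.15571048e-04 -9.53870722e-01 -3.00217498e-01  7.57793576e-02]
 [ 9.99999879e-01  1.87680063e-04  4.54831892e-04  6.65523813e-04]
 [-3.77505986e-04 -3.00217605e-01  9.53870666e-01 -1.41683034e-01]
 [ 0.00000000e+00  0.00000000e+00  0.00000000e+00  1.00000000e+00]]
```

View pics/top0.png

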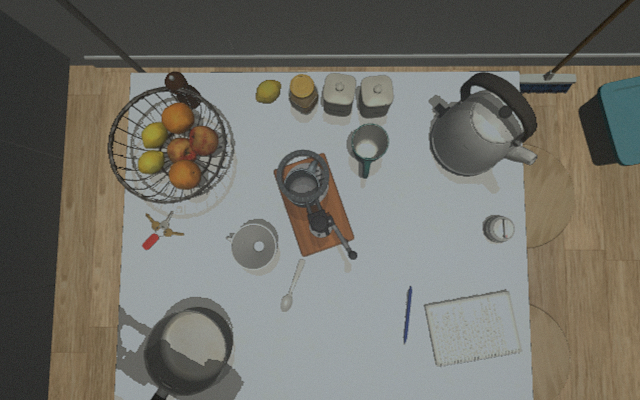

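View pics/scene0.png

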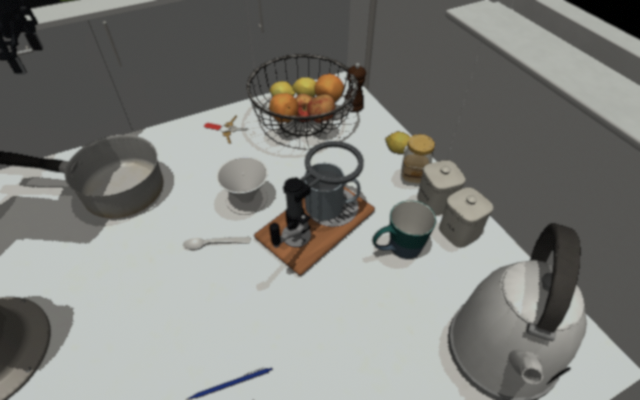

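The top view shows the post cap near (319,221) and the grip top near (352,255). In the scene view, the cap is near (296,187) and the grip near (275,232). I'll refine these by colour mask and triangulate.

```bash
cat > h.py <<'E'
import numpy as np,cv2
from scipy.spatial.transform import Rotation as R
def ray(f,px):
    d=np.linalg.inv(f['K'])@[px[0],px[1],1.]; d=R.from_quat(f['orientation']).as_matrix()@d
    return np.array(f['position']),d/np.linalg.norm(d)
def plane(f,px,z):
    p,d=ray(f,px); return p+d*(z-p[2])/d[2]
def tri(a,b):
    (p,d),(q,e)=a,b
    s=np.linalg.lstsq(np.c_[d,-e],q-p,rcond=None)[0]; u,v=p+d*s[0],q+e*s[1]
    return (u+v)/2,np.linalg.norm(u-v)
def proj(f,P):
    c=R.from_quat(f['orientation']).inv().apply(np.array(P)-f['position']); c=c@f['K'].T; return c[:2]/c[2]
E
python3 - <<'E'
import pickle;from h import *
d=pickle.load(open('d0.pkl','rb'));t=d['top'];s=d['scene']
# wooden base: rectangle top at z=.018
hsv=cv2.cvtColor(t['color'],cv2.COLOR_RGB2HSV)
m=cv2.inRange(hsv,(0,90,50),(14,255,255)); m[:140]=0;m[270:]=0;m[:,:262]=0;m[:,370:]=0
c=np.vstack([x.reshape(-1,2) for x in cv2.findContours(m,cv2.RETR_EXTERNAL,2)[0] if cv2.contourArea(x)>30])
W=np.array([plane(t,p,.018)[:2] for p in c]);r=cv2.minAreaRect(W.astype(np.float32)*1000);print(r)
print('grip',plane(t,(352,255),.170),'cap',plane(t,(319,221),.172))
print('tri',tri(ray(t,(352,255)),ray(s,(275,226))),tri(ray(t,(319,221)),ray(s,(296,184))))
a=cv2.resize(t['color'][140:280,250:400],None,fx=4,fy=4,interpolation=2)
b=cv2.resize(s['color'][130:275,240:390],None,fx=4,fy=4,interpolation=2)
cv2.imwrite('pics/c.png',cv2.resize(np.hstack([a,b[:560]])[:,:,::-1],(800,373)))
E
```

```text
((634.2496948242188, -5.75323486328125), (231.1649627685547, 135.82513427734375), 19.55497932434082)
grip [ 0.51289129 -0.09462937  0.17      ] cap [ 0.58370239 -0.02529212  0.172     ]
tri (array([ 0.51391287, -0.09511155,  0.16825527]), np.float64(0.0023159875430725408)) (array([ 0.58475495, -0.02563187,  0.17084236]), np.float64(0.0021300719447264883))
```

View pics/c.png

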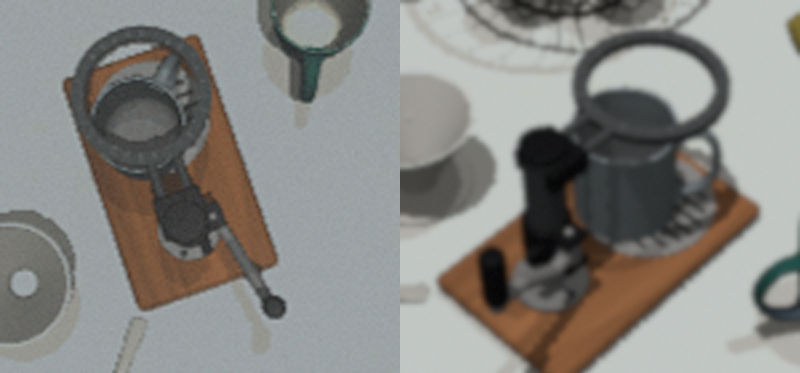

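The crop shows the cap centre at top px (320.1,221.8) and the grip top at (352.7,254.7). The base axis is yawed about +19.5°. The lever looks about 0.2 rad open, still within the cam's biting range. I'll move above the grip, turning the fingers to close along the lever's tangent, and look again from close by.

```bash
python3 -m handwheel '[{"linear":[1.5,-2.88,0.2],"delta_rot":[0,0,-1.04],"jaw":0},{"linear":[1.5,-2.88,0.2],"delta_rot":[0,0,-1.04],"jaw":0},{"linear":[1.5,-2.88,0.2],"delta_rot":[0,0,-1.04],"jaw":0},{"linear":[1.5,-2.88,0.2],"delta_rot":[0,0,-1.04],"jaw":0},{"linear":[1.5,-2.88,0.2],"delta_rot":[0,0,-1.04],"jaw":0},{"linear":[1.5,-2.88,0.2],"delta_rot":[0,0,-1.04],"jaw":0},{"linear":[1.5,-2.88,0.2],"delta_rot":[0,0,-1.04],"jaw":0},{"linear":[1.5,-2.88,0.2],"delta_rot":[0,0,-1.04],"jaw":0},{"linear":[1.5,-2.88,0.2],"delta_rot":[0,0,-1.04],"jaw":0},{"linear":[1.5,-2.88,0.2],"delta_rot":[0,0,-1.04],"jaw":0},{"linear":[1.5,-2.88,0],"delta_rot":[0,0,-1.04],"jaw":0},{"linear":[1.5,-2.88,0],"delta_rot":[0,0,-1.04],"jaw":0},{"linear":[1.5,-2.88,0],"delta_rot":[0,0,-1.04],"jaw":0},{"linear":[1.5,-2.88,0],"delta_rot":[0,0,-1.04],"jaw":0},{"linear":[1.5,-2.88,0],"delta_rot":[0,0,-1.04],"jaw":0},{"linear":[1.5,-2.88,0],"delta_rot":[0,0,-1.04],"jaw":0},{"linear":[1.5,-2.88,0],"delta_rot":[0,0,-1.04],"jaw":0},{"linear":[1.5,-2.88,0],"delta_rot":[0,0,-1.04],"jaw":0},{"linear":[1.5,-2.88,0],"delta_rot":[0,0,-1.04],"jaw":0},{"linear":[1.5,-2.88,0],"delta_rot":[0,0,-1.04],"jaw":0}]'
python3 -m handwheel '[{"linear":[0,0,0],"delta_rot":[0,0,0],"jaw":0},{"linear":[0,0,0],"delta_rot":[0,0,0],"jaw":0}]'
cat >> h.py <<'E'
def wray(o,f,px):
    T=np.array(f['tool_from_camera']);K=f['K'];v=np.array([(px[0]-K[0,2])/K[0,0],(px[1]-K[1,2])/K[1,1]]);th=np.linalg.norm(v)
    c=np.r_[v/th*np.sin(th),np.cos(th)];Q=R.from_quat(o['eef_rot'])
    return np.array(o['tcp_pos'])+Q.apply(T[:3,3]),Q.apply(T[:3,:3]@c)
def wplane(o,f,px,z):
    p,d=wray(o,f,px);return p+d*(z-p[2])/d[2]
def yaw(o): return np.degrees(np.arctan2(*R.from_quat(o['eef_rot']).as_matrix()[[1,0],1]))
E
python3 - <<'E'
from h import *;from cell import env,cams;import pickle
o=env.observe();f=cams.grab_frame('wrist');pickle.dump((o,f),open('d1.pkl','wb'))
print(o['joint_positions'],yaw(o));cv2.imwrite('pics/w1.png',f['color'][:,:,::-1])
E
```

```text
time: 2.15
tcp_pos: [0.5128, -0.0972, 0.251]
eef_rot: [0.964, 0.268, -0.0, -0.0]
ft_force: [-0.1, 0.7, 0.3]
finger_gap: 0.0851
gripper_force: 0.0
time: 2.35
tcp_pos: [0.5122, -0.0962, 0.2507]
eef_rot: [0.963, 0.27, -0.001, -0.001]
ft_force: [0.7, 0.3, -0.3]
finger_gap: 0.0854
gripper_force: 0.0
[-3.32848343e-01  3.21083198e-01  1.49992574e+00  1.98740106e-04
  1.32207318e+00  6.91497974e-01] -58.6935611918431
```

View pics/w1.png

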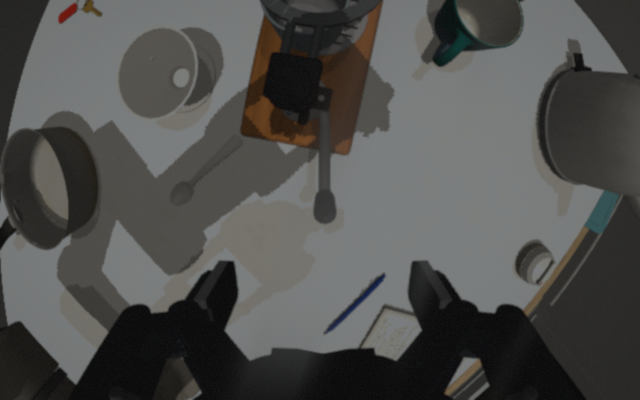

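The wrist view shows the grip's top at about (325,210), the pin screw near (322,98), the cap around (294,80), and the base edges. I'll convert these to world positions.

Run:
```python
import pickle;from h import *
o,f=pickle.load(open('d1.pkl','rb'));d=pickle.load(open('d0.pkl','rb'));t=d['top']
print('grip top w',wplane(o,f,(325.5,210),.170),'top cam',plane(t,(352.7,254.7),.170))
print('cap w',wplane(o,f,(294,82),.172),'top',plane(t,(320.1,221.8),.172))
print('base edge', [wplane(o,f,p,.018)[:2].round(4).tolist() for p in((241,136),(349,153),(380,5))])
g=plane(t,(303.2,175.3),.16);print('ring',g)
hsv=cv2.cvtColor(f['color'],cv2.COLOR_RGB2HSV)
m=cv2.inRange(hsv,(0,100,50),(18,255,255));m[170:]=0;m[:,:230]=0;m[:,390:]=0
ys,xs=np.nonzero(m);W=np.array([wplane(o,f,p,.018)[:2] for p in zip(xs,ys)],np.float32)
print(cv2.minAreaRect(W*1000))
c=f['color'][150:240,290:360].astype(int).sum(2);print(np.array([[c[r,k] for k in range(20,54,3)] for r in range(30,80,4)]))
```

```text
grip top w [ 0.51827726 -0.09535689  0.17      ] top cam [ 0.51352135 -0.09609336  0.17      ]
cap w [ 0.58738082 -0.02738775  0.172     ] top [ 0.58202519 -0.02761717  0.172     ]
base edge [[0.5044, 0.0163], [0.5539, -0.1085], [0.7335, -0.043]]
ring [0.68296264 0.0096756  0.16      ]
((621.7208251953125, -11.776290893554688), (199.2011260986328, 134.87017822265625), 19.32109260559082)
[[336 338 363 206 197 206 194 354 368 367 366 371]
 [335 332 361 215 198 207 195 351 366 369 371 371]
 [336 337 363 215 196 204 195 349 367 368 372 373]
 [341 336 311 167 160 158 165 238 365 369 369 373]
 [339 345 180 162 162 161 158 166 298 372 371 374]
 [349 350 161 163 163 158 163 163 222 370 372 370]
 [365 317 161 164 163 164 164 163 193 365 373 374]
 [341 269 165 164 170 168 170 168 175 338 356 373]
 [344 259 167 170 166 165 169 172 169 327 343 350]
 [344 296 166 166 170 178 183 187 186 336 343 356]
 [344 341 272 171 173 182 180 190 317 344 344 352]
 [346 342 343 334 325 291 334 342 342 342 347 354]
 [345 345 344 348 368 344 343 344 345 343 360 374]]
```

```bash
python3 -m handwheel '[{"linear":[0.3,0.05,-1.4],"delta_rot":[0,0,0],"jaw":0},{"linear":[0,0,-1.4],"delta_rot":[0,0,0],"jaw":0},{"linear":[0,0,-1.4],"delta_rot":[0,0,0],"jaw":0},{"linear":[0,0,-1.4],"delta_rot":[0,0,0],"jaw":0},{"linear":[0,0,-1.4],"delta_rot":[0,0,0],"jaw":0},{"linear":[0,0,-1.4],"delta_rot":[0,0,0],"jaw":0},{"linear":[0,0,-1.4],"delta_rot":[0,0,0],"jaw":0},{"linear":[0,0,-1.0],"delta_rot":[0,0,0],"jaw":0},{"linear":[0,0,-0.5],"delta_rot":[0,0,0],"jaw":0},{"linear":[0,0,0],"delta_rot":[0,0,0],"jaw":0},{"linear":[0,0,0],"delta_rot":[0,0,0],"jaw":0}]'
python3 - <<'E'
from h import *;from cell import env,cams
f=cams.grab_frame('wrist');s=cams.grab_frame('scene')
cv2.imwrite('pics/w2.png',np.hstack([f['color'][150:400,160:480],cv2.resize(s['color'][120:276,200:400],(320,250),interpolation=2)])[:,:,::-1])
E
```

```text
time: 3.5
tcp_pos: [0.5158, -0.0953, 0.1388]
eef_rot: [0.963, 0.27, 0.0, 0.0]
ft_force: [0.4, -0.2, -0.3]
finger_gap: 0.0855
gripper_force: 0.0
```

View pics/w2.png

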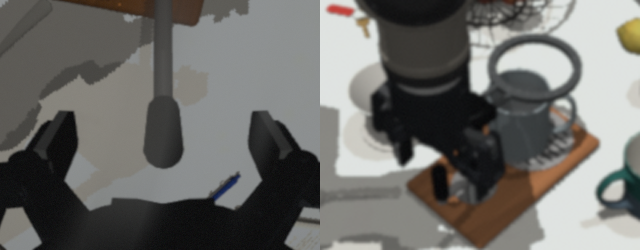

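The grip's top shows at about full-frame (323,299), midway between the open fingers. I'll check its radial alignment before closing.

Run:
```python
from h import *;from cell import env
from cell import cams
o=env.observe();f=cams.grab_frame('wrist');c=f['color'][240:330,290:360].astype(int).sum(2)
P=wplane(o,f,(323,298),.170);print(o['tcp_pos'],P, R.from_quat(o['eef_rot']).inv().apply(P-o['tcp_pos']))
for r in range(240,325,6): 
  x=f['color'][r,295:355].astype(int).sum(1); print(r,x[::4])
```

```text
[ 0.51591563 -0.09547684  0.13897419] [ 0.51808512 -0.09464516  0.17      ] [ 0.00231151  0.00045039 -0.03102343]
240 [384 384 384 382 383 209 227 242 228 253 391 391 393 388 388]
246 [386 384 386 388 379 198 182 183 188 221 388 391 388 392 395]
252 [385 384 384 378 190 176 172 174 176 168 207 422 391 393 393]
258 [387 384 386 274 173 176 177 170 179 170 158 366 427 429 430]
264 [383 384 385 203 172 174 172 179 176 165 148 250 425 426 426]
270 [385 385 382 184 170 176 177 174 174 157 152 189 427 425 426]
276 [385 383 379 176 170 174 174 176 173 157 145 142 426 426 426]
282 [380 379 362 174 172 175 174 178 163 153 140 126 413 426 425]
288 [383 382 344 171 177 175 175 172 165 152 130 121 411 427 428]
294 [385 383 269 173 176 175 181 172 156 146 128 117 348 426 426]
300 [381 379 226 176 171 175 175 170 152 135 121 101 339 425 431]
306 [380 378 366 175 175 174 176 157 148 125 111 107 420 426 426]
312 [381 381 381 319 178 173 173 152 135 121 143 405 423 428 428]
318 [377 380 395 412 410 392 345 252 370 419 422 425 425 425 427]
324 [407 410 411 411 413 411 414 422 420 425 423 424 427 429 430]
```

```bash
python3 -m handwheel '[{"linear":[0.15,0.1,-0.35],"delta_rot":[0,0,0],"jaw":0},{"linear":[0,0,0],"delta_rot":[0,0,0],"jaw":0},{"linear":[0,0,0],"delta_rot":[0,0,0],"jaw":1},{"linear":[0,0,0],"delta_rot":[0,0,0],"jaw":1},{"linear":[0,0,0],"delta_rot":[0,0,0],"jaw":1},{"linear":[0,0,0],"delta_rot":[0,0,0],"jaw":1},{"linear":[0,0,0],"delta_rot":[0,0,0],"jaw":1},{"linear":[0,0,0],"delta_rot":[0,0,0],"jaw":1},{"linear":[0,0,0],"delta_rot":[0,0,0],"jaw":1},{"linear":[0,0,0],"delta_rot":[0,0,0],"jaw":1},{"linear":[0,0,0],"delta_rot":[0,0,0],"jaw":1},{"linear":[0,0,0],"delta_rot":[0,0,0],"jaw":1},{"linear":[0,0,0],"delta_rot":[0,0,0],"jaw":1},{"linear":[0,0,0],"delta_rot":[0,0,0],"jaw":1}]'
```

```text
time: 5.05
tcp_pos: [0.517, -0.0943, 0.1346]
eef_rot: [0.963, 0.27, -0.0, -0.0]
ft_force: [2.9, 2.2, -7.4]
finger_gap: 0.0165
gripper_force: 58.5
```

```bash
cat > arc.py <<'E'
import numpy as np,sys
px,py,a0,a1,n=map(float,sys.argv[1:6]);c0=np.radians(19.45)+np.pi
th=np.linspace(a0,a1,int(n)+1);P=np.c_[px+.09*np.cos(c0+th),py+.09*np.sin(c0+th)]
print(P[0],P[-1],'rot/row',np.degrees(th[1]-th[0])/6)
Q=np.round((P-P[0])*100,2);print(np.diff(Q,axis=0).round(2).tolist())
E
python3 arc.py .5937 -.0471 .212 1.5708 16
```

```text
[ 0.51704186 -0.09425432] [ 0.62366888 -0.13196381] rot/row 0.8109740125247527
[[0.43, -0.63], [0.48, -0.6], [0.53, -0.55], [0.57, -0.5], [0.61, -0.46], [0.65, -0.4], [0.69, -0.34], [0.71, -0.29], [0.73, -0.22], [0.74, -0.16], [0.76, -0.1], [0.76, -0.03], [0.77, 0.03], [0.76, 0.09], [0.74, 0.17], [0.73, 0.22]]
```

```bash
python3 -m handwheel '[{"linear":[0.43,-0.63,0],"delta_rot":[0,0,0.81],"jaw":1},{"linear":[0.48,-0.6,0],"delta_rot":[0,0,0.81],"jaw":1},{"linear":[0.53,-0.55,0],"delta_rot":[0,0,0.81],"jaw":1},{"linear":[0.57,-0.5,0],"delta_rot":[0,0,0.81],"jaw":1},{"linear":[0,0,0],"delta_rot":[0,0,0],"jaw":1},{"linear":[0,0,0],"delta_rot":[0,0,0],"jaw":1}]'
```

```text
time: 5.65
tcp_pos: [0.5375, -0.1159, 0.1346]
eef_rot: [0.903, 0.429, 0.001, -0.001]
ft_force: [4.5, 6.3, -5.8]
finger_gap: 0.0164
gripper_force: 59.1
```

```bash
python3 -m handwheel '[{"linear":[0.61,-0.46,0],"delta_rot":[0,0,0.81],"jaw":1},{"linear":[0.65,-0.4,0],"delta_rot":[0,0,0.81],"jaw":1},{"linear":[0.69,-0.34,0],"delta_rot":[0,0,0.81],"jaw":1},{"linear":[0.71,-0.29,0],"delta_rot":[0,0,0.81],"jaw":1},{"linear":[0.73,-0.22,0],"delta_rot":[0,0,0.81],"jaw":1},{"linear":[0.74,-0.16,0],"delta_rot":[0,0,0.81],"jaw":1},{"linear":[0,0,0],"delta_rot":[0,0,0],"jaw":1},{"linear":[0,0,0],"delta_rot":[0,0,0],"jaw":1}]'
```

```text
time: 6.45
tcp_pos: [0.5777, -0.1321, 0.1338]
eef_rot: [0.766, 0.643, 0.001, -0.003]
ft_force: [1.9, 13.6, -6.3]
finger_gap: 0.0163
gripper_force: 59.2
```

```bash
python3 -m handwheel '[{"linear":[0.76,-0.1,0],"delta_rot":[0,0,0.81],"jaw":1},{"linear":[0.76,-0.03,0],"delta_rot":[0,0,0.81],"jaw":1},{"linear":[0.77,0.03,0],"delta_rot":[0,0,0.81],"jaw":1},{"linear":[0.76,0.09,0],"delta_rot":[0,0,0.81],"jaw":1},{"linear":[0.74,0.17,0],"delta_rot":[0,0,0.81],"jaw":1},{"linear":[0.73,0.22,0],"delta_rot":[0,0,0.81],"jaw":1},{"linear":[0,0,0],"delta_rot":[0,0,0],"jaw":1},{"linear":[0,0,0],"delta_rot":[0,0,0],"jaw":1},{"linear":[0,0,0],"delta_rot":[0,0,0],"jaw":1}]'
```

```text
time: 7.35
tcp_pos: [0.6206, -0.1268, 0.133]
eef_rot: [0.579, 0.815, 0.001, -0.006]
ft_force: [-6.7, 17.8, -3.4]
finger_gap: 0.0167
gripper_force: 59.4
```

Run:
```python
from h import *;from scipy.optimize import least_squares as ls;from cell import env,cams
P=np.array([[.517,-.0943],[.5375,-.1159],[.5777,-.1321],[.6206,-.1268]])
r=ls(lambda v:np.hypot(*(P-v[:2]).T)-v[2],[.594,-.047,.09]);print(r.x,r.fun)
r2=ls(lambda v:np.hypot(*(P-v[:2]).T)-.09,[.594,-.047]);print(r2.x,r2.fun)
for c in(r.x,r2.x):print(np.degrees(np.arctan2(*(P-c[:2]).T[::-1]))%360-199.45)
o=env.observe();print(yaw(o),o['moment'],o['tcp_pos'])
t=cams.grab_frame('top');s=cams.grab_frame('scene')
a=cv2.resize(t['color'][140:280,260:400],None,fx=4,fy=4,interpolation=2)
b=cv2.resize(s['color'][130:270,240:380],None,fx=4,fy=4,interpolation=2)
cv2.imwrite('pics/c3.png',cv2.resize(np.hstack([a,b])[:,:,::-1],(800,400)))
```

```text
[ 0.58887471 -0.04652986  0.08630824] [-6.67776770e-06  1.42765076e-05 -1.15242772e-05  3.92553950e-06]
[ 0.59010939 -0.04254727] [-0.00042697  0.00026833  0.00040843 -0.00039978]
[14.15923577 34.02679017 63.1097815  92.11549651]
[15.84394    34.90148749 62.66071757 90.4449154 ]
19.182657451026184 [ 2.53739142  0.56665728 -0.0361945 ] [ 0.62063517 -0.1267894   0.13303418]
```

View pics/c3.png

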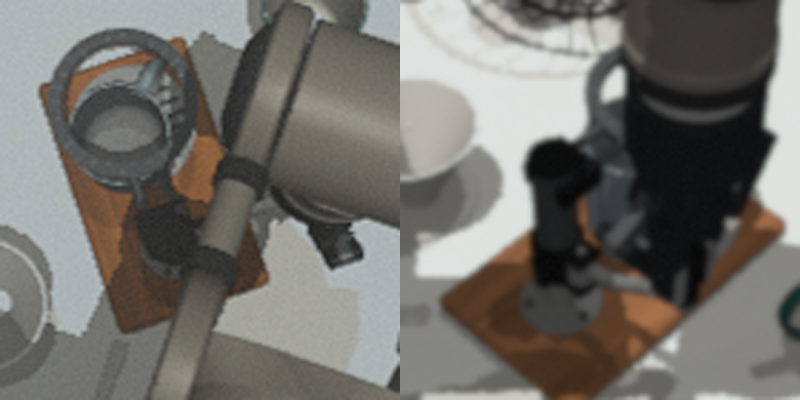

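The lever stands square (about 91°). I'll ease the radial preload, then lift.

```bash
python3 -m handwheel '[{"linear":[-0.2,0.2,0],"delta_rot":[0,0,0],"jaw":1},{"linear":[-0.25,0.25,0],"delta_rot":[0,0,0],"jaw":1},{"linear":[0,0,0],"delta_rot":[0,0,0],"jaw":1},{"linear":[0,0,0],"delta_rot":[0,0,0],"jaw":1},{"linear":[0,0,0],"delta_rot":[0,0,0],"jaw":1}]'
```

```text
time: 7.95
tcp_pos: [0.619, -0.1271, 0.1346]
eef_rot: [0.58, 0.814, 0.0, -0.001]
ft_force: [1.5, 6.0, -5.1]
finger_gap: 0.0164
gripper_force: 59.0
```

```bash
python3 -m handwheel '[{"linear":[0,0,0.4],"delta_rot":[0,0,0],"jaw":1},{"linear":[0,0,0.4],"delta_rot":[0,0,0],"jaw":1},{"linear":[0,0,0.4],"delta_rot":[0,0,0],"jaw":1},{"linear":[0,0,0],"delta_rot":[0,0,0],"jaw":1},{"linear":[0,0,0],"delta_rot":[0,0,0],"jaw":1}]'
```

```text
time: 8.45
tcp_pos: [0.6191, -0.1271, 0.147]
eef_rot: [0.58, 0.814, 0.0, -0.0]
ft_force: [2.2, 5.5, -5.1]
finger_gap: 0.0161
gripper_force: 59.1
```

```bash
python3 -m handwheel '[{"linear":[0,0,0.4],"delta_rot":[0,0,0],"jaw":1},{"linear":[0,0,0.4],"delta_rot":[0,0,0],"jaw":1},{"linear":[0,0,0.4],"delta_rot":[0,0,0],"jaw":1},{"linear":[0,0,0.4],"delta_rot":[0,0,0],"jaw":1},{"linear":[0,0,0.4],"delta_rot":[0,0,0],"jaw":1},{"linear":[0,0,0.4],"delta_rot":[0,0,0],"jaw":1},{"linear":[0,0,0.4],"delta_rot":[0,0,0],"jaw":1},{"linear":[0,0,0.45],"delta_rot":[0,0,0],"jaw":1},{"linear":[0,0,0],"delta_rot":[0,0,0],"jaw":1},{"linear":[0,0,0],"delta_rot":[0,0,0],"jaw":1},{"linear":[0,0,0],"delta_rot":[0,0,0],"jaw":1}]'
python3 - <<'E'
from h import *;from cell import env,cams;import pickle
o=env.observe();f=cams.grab_frame('wrist');s=cams.grab_frame('scene');pickle.dump((o,f,s),open('d4.pkl','wb'))
a=cv2.resize(s['color'][150:250,250:350],(400,400),interpolation=2)
b=f['color'][0:400,120:520]
cv2.imwrite('pics/c4.png',np.hstack([a,b])[:,:,::-1])
for n,P in dict(rim=(.5825,-.0265,.105),g1=(.5825,-.0265,.085),g2=(.5825,-.0265,.125)).items():print(n,(proj(s,P)-[250,150])*4)
E
```

```text
time: 9.55
tcp_pos: [0.619, -0.1271, 0.1795]
eef_rot: [0.58, 0.814, 0.0, -0.0]
ft_force: [1.6, 4.9, -5.7]
finger_gap: 0.0165
gripper_force: 59.1
rim [183.45960403 233.49940494]
g1 [185.0219688 260.038416 ]
g2 [181.84129608 206.01011868]
```

View pics/c4.png

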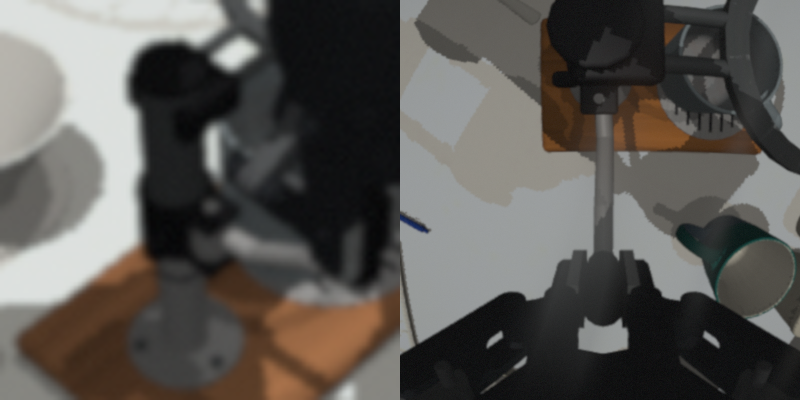

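Scene crop: the sleeve is raised, with the collar's lower rim at about (180,260) and the first groove just below it. Wrist view: the lever runs straight along the tool, so it is square. I'll check the rim height numerically.

Run:
```python
from h import *;import pickle
o,f,s=pickle.load(open('d4.pkl','rb'))
u=np.array([-.38,-.93,0])
for r,z,n in((.019,.105,'collar rim'),(.0155,.105,'sleeve rim'),(.012,.105,'g2'),(.012,.085,'g1'),(.0155,.217,'top near'),):print(n,proj(s,np.array([.5825,-.0265,z])+r*u),proj(s,np.array([.5825,-.0265,z])-r*u))
for c in(294,295,296):print(c,s['color'][200:232,c].astype(int).sum(1))
print(s['color'][155:190,292].astype(int).sum(1))
```

```text
collar rim [296.31435979 216.08787701] [295.42854558 200.88668814]
sleeve rim [296.23055342 214.64970126] [295.50796841 202.24963917]
g2 [296.14720808 213.21943727] [295.58782007 203.61994932]
g1 [296.53649382 219.8311569 ] [295.97960345 210.27578009]
top near [293.76858372 172.83666375] [293.03313535 160.20433702]
294 [ 89  71  49  32  32  31  28  27  21  25  23  29  25  38  78 132 169 176
 169 148 150 172 181 184 183 185 182 185 182 184 184 181]
295 [ 85  64  44  33  34  23  27  27  26  30  30  29  32  44  75 127 167 176
 165 145 148 170 180 185 184 184 184 185 182 185 184 186]
296 [ 81  61  45  36  35  30  39  49  50  48  52  50  45  43  72 123 160 173
 159 138 147 170 179 182 182 185 185 182 182 183 182 184]
[616 605 616 614 521 328 129  48  38  37  43  39  45  41  38  39  41  38
  37  64  74  87  84  77  78  81  85  85  85  91  91  91  93  91  92]
```

The sleeve top edge (row 160, predicted 160.2) and groove 1 both agree with a lift of about 0.045. Now to swing it closed.

```bash
sed -i 's/\.09\*/.0865*/g' arc.py; python3 arc.py .5889 -.0465 1.568 0 20
```

```text
[ 0.61747494 -0.12814388] [ 0.50733634 -0.07530313] rot/row -0.7486648523042759
[[-0.65, -0.2], [-0.66, -0.15], [-0.67, -0.09], [-0.68, -0.04], [-0.68, 0.01], [-0.67, 0.06], [-0.67, 0.12], [-0.66, 0.17], [-0.64, 0.22], [-0.62, 0.27], [-0.6, 0.31], [-0.57, 0.37], [-0.54, 0.4], [-0.51, 0.45], [-0.47, 0.49], [-0.44, 0.52], [-0.39, 0.55], [-0.34, 0.59], [-0.3, 0.6], [-0.25, 0.63]]
```

```bash
python3 -m handwheel '[{"linear":[-0.65,-0.2,0],"delta_rot":[0,0,-0.75],"jaw":1},{"linear":[-0.66,-0.15,0],"delta_rot":[0,0,-0.75],"jaw":1},{"linear":[-0.67,-0.09,0],"delta_rot":[0,0,-0.75],"jaw":1},{"linear":[-0.68,-0.04,0],"delta_rot":[0,0,-0.75],"jaw":1},{"linear":[-0.68,0.01,0],"delta_rot":[0,0,-0.75],"jaw":1},{"linear":[-0.67,0.06,0],"delta_rot":[0,0,-0.75],"jaw":1},{"linear":[-0.67,0.12,0],"delta_rot":[0,0,-0.75],"jaw":1},{"linear":[-0.66,0.17,0],"delta_rot":[0,0,-0.75],"jaw":1},{"linear":[-0.64,0.22,0],"delta_rot":[0,0,-0.75],"jaw":1},{"linear":[-0.62,0.27,0],"delta_rot":[0,0,-0.75],"jaw":1},{"linear":[0,0,0],"delta_rot":[0,0,0],"jaw":1},{"linear":[0,0,0],"delta_rot":[0,0,0],"jaw":1}]'
```

```text
time: 10.85
tcp_pos: [0.5534, -0.125, 0.1798]
eef_rot: [0.847, 0.531, -0.0, 0.001]
ft_force: [2.7, -2.5, -5.7]
finger_gap: 0.0165
gripper_force: 59.1
```

```bash
python3 -m handwheel '[{"linear":[-0.6,0.31,-0.02],"delta_rot":[0,0,-0.75],"jaw":1},{"linear":[-0.57,0.37,0],"delta_rot":[0,0,-0.75],"jaw":1},{"linear":[-0.54,0.4,0],"delta_rot":[0,0,-0.75],"jaw":1},{"linear":[-0.51,0.45,0],"delta_rot":[0,0,-0.75],"jaw":1},{"linear":[-0.47,0.49,0],"delta_rot":[0,0,-0.75],"jaw":1},{"linear":[-0.44,0.52,0],"delta_rot":[0,0,-0.75],"jaw":1},{"linear":[-0.39,0.55,0],"delta_rot":[0,0,-0.75],"jaw":1},{"linear":[0,0,0],"delta_rot":[0,0,0],"jaw":1},{"linear":[0,0,0],"delta_rot":[0,0,0],"jaw":1}]'
```

```text
time: 11.75
tcp_pos: [0.5174, -0.0945, 0.1796]
eef_rot: [0.96, 0.281, -0.001, 0.001]
ft_force: [-3.1, -5.0, -2.8]
finger_gap: 0.0167
gripper_force: 59.3
```

```bash
python3 -m handwheel '[{"linear":[-0.34,0.59,0],"delta_rot":[0,0,-0.75],"jaw":1},{"linear":[-0.3,0.6,0],"delta_rot":[0,0,-0.75],"jaw":1},{"linear":[0,0,0],"delta_rot":[0,0,0],"jaw":1},{"linear":[0,0,0],"delta_rot":[0,0,0],"jaw":1}]'
```

```text
time: 12.15
tcp_pos: [0.5106, -0.0826, 0.1795]
eef_rot: [0.979, 0.205, -0.001, 0.001]
ft_force: [-3.6, -5.5, -1.7]
finger_gap: 0.0163
gripper_force: 59.4
```

```bash
python3 -m handwheel '[{"linear":[-0.3,0.6,0],"delta_rot":[0,0,-0.75],"jaw":1},{"linear":[0,0,0],"delta_rot":[0,0,0],"jaw":1},{"linear":[0,0,0],"delta_rot":[0,0,0],"jaw":1}]'
```

```text
time: 12.45
tcp_pos: [0.5081, -0.0765, 0.1796]
eef_rot: [0.986, 0.167, -0.001, 0.001]
ft_force: [-3.1, -5.3, -1.1]
finger_gap: 0.0164
gripper_force: 59.5
```

```bash
python3 -m handwheel '[{"linear":[-0.08,0.24,0],"delta_rot":[0,0,0],"jaw":1},{"linear":[0,0,0],"delta_rot":[0,0,0],"jaw":1},{"linear":[0,0,0],"delta_rot":[0,0,0],"jaw":1}]'
```

```text
time: 12.75
tcp_pos: [0.5076, -0.0751, 0.1797]
eef_rot: [0.986, 0.167, -0.001, 0.002]
ft_force: [-3.4, -9.7, -1.7]
finger_gap: 0.0163
gripper_force: 59.5
```

```bash
python3 -m handwheel '[{"linear":[-0.07,0.2,0],"delta_rot":[0,0,-0.1],"jaw":1},{"linear":[0,0,0],"delta_rot":[0,0,0],"jaw":1},{"linear":[0,0,0],"delta_rot":[0,0,0],"jaw":1}]'
```

```text
time: 13.05
tcp_pos: [0.5075, -0.0748, 0.1798]
eef_rot: [0.987, 0.162, -0.0, 0.003]
ft_force: [-0.9, -16.0, -4.8]
finger_gap: 0.0163
gripper_force: 59.6
```

```bash
python3 -m handwheel '[{"linear":[-0.07,0.2,0],"delta_rot":[0,0,-0.1],"jaw":1},{"linear":[0,0,0],"delta_rot":[0,0,0],"jaw":1},{"linear":[0,0,0],"delta_rot":[0,0,0],"jaw":1}]'
```

```text
time: 13.35
tcp_pos: [0.5075, -0.0745, 0.1799]
eef_rot: [0.988, 0.156, 0.0, 0.005]
ft_force: [1.2, -23.8, -5.9]
finger_gap: 0.0166
gripper_force: 59.8
```

The lever is at its stop: the force rises and the grip no longer moves. I'll ease back to a moderate closing push and verify.

```bash
python3 -m handwheel '[{"linear":[0.05,-0.15,0],"delta_rot":[0,0,0],"jaw":1},{"linear":[0,0,0],"delta_rot":[0,0,0],"jaw":1},{"linear":[0,0,0],"delta_rot":[0,0,0],"jaw":1},{"linear":[0,0,0],"delta_rot":[0,0,0],"jaw":1},{"linear":[0,0,0],"delta_rot":[0,0,0],"jaw":1}]'
python3 - <<'E'
from h import *;from cell import env,cams
o=env.observe();print(yaw(o));f=cams.grab_frame('wrist');s=cams.grab_frame('scene');t=cams.grab_frame('top')
a=cv2.resize(s['color'][130:270,240:380],(400,400),interpolation=2);b=f['color'][0:400,120:520]
cv2.imwrite('pics/c5.png',np.hstack([a,b])[:,:,::-1])
for c in(294,296):print(c,s['color'][206:226,c].astype(int).sum(1))
print(s['color'][155:164,292].astype(int).sum(1))
E
```

```text
time: 13.85
tcp_pos: [0.5075, -0.0747, 0.1798]
eef_rot: [0.988, 0.157, 0.0, 0.004]
ft_force: [-0.4, -18.9, -5.0]
finger_gap: 0.0167
gripper_force: 59.8
-71.98617650114569
294 [ 22  27  24  51 105 162 212 233 234 224 206 188 163 145 151 173 184 184
 183 185]
296 [ 31  48  73 133 194 236 250 250 239 218 194 173 154 134 148 170 183 184
 184 181]
[619 606 614 599 493 300 116  43  39]
```

View pics/c5.png

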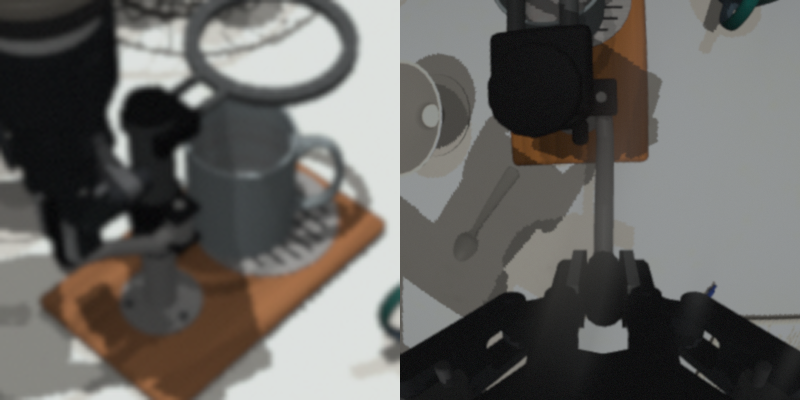

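The final picture shows the lever parallel to the base's edge (closed), with the grip between the pads. The sleeve's top edge is still at row 160, and the mug hasn't moved.

```bash
python3 -c "
from cell import sign_off
print(sign_off())"
```

```text
the job is handed in; nothing more can be done
None
```

The job is handed in: I opened the lever square, raised the sleeve about 45 mm to the second groove, and swung the lever closed against its stop. The gripper still holds it firmly by its grip, and the mugs and dripper weren't touched.

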